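# Check-weigh the last pestle and fill the round canister

### The job

Fill the round canister: the two loose wooden pestles go in beside the five already packed, all seven standing heads-down on the floor of the canister in a tight cluster, one in the middle and six around it. The pestle that lies on its side has not been weighed yet: before you pack it, stand it upright on its head on the pan of the scale and let go of it for a full second. Lower the pestles in rather than dropping them, do not knock over the standing one, leave the packed ones in the canister, and do not disturb the can, the tape measure or the handset.

Things in the scene. Friction and masses are not known exactly. Their poses are not given: they have to be found in the camera images.
- unweighed: Plain turned wooden pestle, 150 mm, 70 g: head 36 mm across, 88 mm long (ends bevelled: 26 mm across at the flat end, full from 6 to 80 mm), then a straight round handle 12 mm across from 86 to 150 mm. Origin: centre of the head's flat end; z points along it to the handle. Centre of mass near 48 mm. Starts lying on its side, axis 18 mm up, handle away from the robot within 20 degrees.
- ready: Plain turned wooden pestle, 150 mm, 70 g: head 36 mm across, 88 mm long (ends bevelled: 26 mm across at the flat end, full from 6 to 80 mm), then a straight round handle 12 mm across from 86 to 150 mm. Origin: centre of the head's flat end; z points along it to the handle. Centre of mass near 48 mm. Stands upright on the table, with a can close beside it.
- packed_0: Plain turned wooden pestle, 150 mm, 70 g: head 36 mm across, 88 mm long (ends bevelled: 26 mm across at the flat end, full from 6 to 80 mm), then a straight round handle 12 mm across from 86 to 150 mm. Origin: centre of the head's flat end; z points along it to the handle. Centre of mass near 48 mm. Already packed: stands upright in the canister on its floor.
- packed_1: Plain turned wooden pestle, 150 mm, 70 g: head 36 mm across, 88 mm long (ends bevelled: 26 mm across at the flat end, full from 6 to 80 mm), then a straight round handle 12 mm across from 86 to 150 mm. Origin: centre of the head's flat end; z points along it to the handle. Centre of mass near 48 mm. Already packed: stands upright in the canister on its floor.
- packed_2: Plain turned wooden pestle, 150 mm, 70 g: head 36 mm across, 88 mm long (ends bevelled: 26 mm across at the flat end, full from 6 to 80 mm), then a straight round handle 12 mm across from 86 to 150 mm. Origin: centre of the head's flat end; z points along it to the handle. Centre of mass near 48 mm. Already packed: stands upright in the canister on its floor.
- packed_3: Plain turned wooden pestle, 150 mm, 70 g: head 36 mm across, 88 mm long (ends bevelled: 26 mm across at the flat end, full from 6 to 80 mm), then a straight round handle 12 mm across from 86 to 150 mm. Origin: centre of the head's flat end; z points along it to the handle. Centre of mass near 48 mm. Already packed: stands upright in the canister on its floor.
- packed_4: Plain turned wooden pestle, 150 mm, 70 g: head 36 mm across, 88 mm long (ends bevelled: 26 mm across at the flat end, full from 6 to 80 mm), then a straight round handle 12 mm across from 86 to 150 mm. Origin: centre of the head's flat end; z points along it to the handle. Centre of mass near 48 mm. Already packed: stands upright in the canister on its floor.
- canister: Round open white canister fixed to the table: inner radius 57.5 mm, outer radius 60.5 mm, rim 70 mm above the table, inner floor 4 mm above the table. Just wide enough for seven pestle heads standing as one in the middle and six around it at 38 mm spacing. Origin: centre of its underside; z up.
- pad_0: Thin flat cork disc, 24 mm across, on the canister's floor: the centre of one of the two empty places (the middle one or one of the six around it). Origin: centre of the disc's underside, on the inner floor.
- pad_1: Thin flat cork disc, 24 mm across, on the canister's floor: the centre of one of the two empty places (the middle one or one of the six around it). Origin: centre of the disc's underside, on the inner floor.
- scale: Fixed white bench scale, 170 x 130 mm, 30 mm high, with a round aluminium pan; long side along its x. It is rigid: the pan does not sink. Origin: centre of its underside.
- pan (a point): Centre of the top face of the scale's round pan, 40 mm above the table; the pan has a diameter of 110 mm.
- can: Bystander: plain closed metal can standing upright, 66 mm in diameter, 150 mm high, loose. Its centre is 60 to 67 mm from the standing pestle. Origin: centre of its underside.
- tape_measure: Bystander: orange tape measure standing on edge, 65 x 35 x 60 mm high, loose. Origin: centre of its underside.
- handset: Bystander: black handheld device lying flat, 60 x 120 mm, 24 mm thick, loose. Origin: centre of its underside.

How it is judged:
By the outcome, as a careful person would: the job done as asked, in the order asked, and still so for the second after the job is handed in, with the robot touching nothing.
It also fails if it takes over 66 s, if anything falls off the work surface, if the arm or the gripper's body presses on something with over 40 N, if the wrist force passes 120 N, or if a joint passes its speed limit or range.

### The arm

A 6-joint arm with a two-finger parallel gripper is mounted at the origin on the work surface. World frame = base frame: x ahead of the robot, y to its left, z up, the work surface at z = 0. Lengths are in m, angles in rad, forces in N, time in s.
With the tool pointing down it reaches from about 0.225 to 0.725 m from the base axis. Payload 3.1 kg.
Tool frame: the origin (TCP) lies on the centre line of the jaws, within the pads' length; the fingertips stand 14 mm ahead of it and the grasp point (between the pads) lies 5 mm behind it; z points along the fingers, y is the line along which they close (so a half turn about z gives the same grasp; the last joint's range is limited). The gripper opens to 85 mm and grips with 20 to 120 N. Pads are 22 mm wide; open, the fingers measure 114 mm over their backs; the gripper's body (76 mm by 85 mm) begins 54 mm behind the grasp point. The pads swing forward as they close: fully open they stand 13 mm farther back than shut.
Start: joints at [1.041, 0.048, 0.099, 1.622, 0, 1.443], TCP at [0.205, 0.483, 0.245] pointing down, gripper open.
Joint ranges: [-2.91, 2.91], [-0.99, 1.94], [-1.21, 1.42], [-2.12, 2.29], [-1.49, 1.47], [-3.14, 3.14]. Speed limits (rad/s): [2.79, 2.79, 3.14, 3.14, 3.14, 3.14].

### API

Orientations are given as a unit quaternion [w, x, y, z].
In Python, from cell import robot gives the robot as it stands.
- The arm moves only by the tool carry_out, never from a script. Its argument "targets" is a list of rows, each an object with "grip": the finger opening in cm, from 0 to 8.54; "delta_pos": the shift along the tool's x, y, z in cm, a list of three; "twist": the turn about the tool's z in degrees. A call has 1 to 20 rows; each row shifts and turns the commanded pose from where the row before left it, along the tool's axes as they then stand; what a row does not reach is not made up. A row lasts 1/10 s, in which the tool goes at most 50 mm and 8.59 degrees, less where a joint would pass 70% of its speed; a pose out of reach is approached as far as the arm can. A call is refused whole if a number of a shift passes 5 or a number of a turn 8.59, either way. A call with a gripper value outside its range is refused whole. The fingers move at their own pace and stop on an object; "squeeze" is the grip in N (left out, the last holds). Time passes only in rows, so rows that do not move let the fingers close. It gives the time, the measured TCP pose, the force, the opening and the grip force at its end, in the units of the state.
- robot.get_obs(): the state, without advancing time (a new reading comes with each control period).
- robot.read_camera(name): name is "scene" or "top" or "wrist"; returns the picture (420x560x3 uint8, red, green, blue); there is no depth.
- robot.camera_info(name): a dict with "fx", "fy", "cx", "cy" (pixels), "pose" (4x4, takes a point from camera to world coordinates). Camera axes: x right, y down, z forward; pixel columns grow to the right and rows downward; lengths in m; the calibration is good to about 2 mm. A picture is of the moment at which its call begins: read the wrist's pose just before it. camera_info takes no time and is no camera call; for the wrist camera it gives the pose at the moment of the call.
- robot.finish_job(): hands the job in; it is judged then, once.
Trained networks look in the newest picture that a camera, given by its name, has taken for a name from the list of things; names that differ only in an ending like _2 or _b are one class to them, and where a whole thing is asked for, a point or a joint stands for the part that bears it (a point fixed in the world has none). Each returns a list of dicts, best first, with "conf" (0 to 1); they miss things now and then, are a little off and sometimes report something else, mostly with a low value. They report only what shows in the picture. A call takes as long as a camera call.
- robot.boxes_of(camera, name): "at" ([x, y, z] in m, in world coordinates, good to about 4 mm: the middle of the surface that is visible of it).
The state is a dict: "time": time; "qpos": joint angles; "joint_vel": joint speeds; "effort": joint torques, N m; "position": TCP position; "ee_rot": TCP orientation; "ft_force": force on the tool from outside, world axes, zero at the start; "torque": the same for the moment, N m; "grip_width": finger opening in m; "gripper_force": force on a finger pad.
Only numpy, scipy, OpenCV 4.12 (cv2) and the standard library are available. Lean on these libraries where they do the work, as an engineer would, in place of code of your own. Each camera call takes 0.05 s, during which the arm holds its last target. There are 200 camera calls.

## Working session

There is one attempt and no reset: what is moved stays moved. The work goes in short steps, Python scripts to look and compute and a tool call to move; the robot and the scene stay as the last step left them, time stands still between calls to the robot, and variables do not carry over. Pictures are saved under pics/ and viewed, at most 15 in all, crops included, and the job is handed in when it is done.

Besides the shell and the picture viewer there is one more tool, called after "Request:" in YAML: its name, and indented under it one key for each argument. carry_out: Moves the arm, as the interface text tells. Its arguments: {"type":"object","properties":{"targets":{"type":"array"},"squeeze":{"type":"number"}},"required":["targets"]}

```bash
mkdir -p pics; ls; cat > h.py <<'E'
import numpy as np, cv2
from cell import robot
def snap(c,f):
    i=robot.camera_info(c); im=robot.read_camera(c); cv2.imwrite('pics/'+f,im[:,:,::-1]); return im,i
def ray(i,u,v,z):
    P=np.array(i['pose']); d=P[:3,:3]@np.array([(u-i['cx'])/i['fx'],(v-i['cy'])/i['fy'],1]); o=P[:3,3]
    return o+d*(z-o[2])/d[2]
def proj(i,p):
    P=np.array(i['pose']); q=P[:3,:3].T@(np.array(p)-P[:3,3]); return i['fx']*q[0]/q[2]+i['cx'],i['fy']*q[1]/q[2]+i['cy']
E
python3 - <<'E'
from h import *
ims=[snap(c,c+'0.png') for c in ('top','scene')]
cv2.imwrite('pics/both.png',cv2.resize(np.vstack([a[0] for a in ims])[:,:,::-1],None,fx=.71,fy=.71))
for c in ('top','scene'):
  for n in ('unweighed','canister','pad_0','scale','can','tape_measure','handset','ready'):
    print(c,n,[(np.round(d['at'],3).tolist(),round(d['conf'],2)) for d in robot.boxes_of(c,n)])
o=robot.get_obs();print(o['time'],o['position'],o['ee_rot'])
for c in ('top','scene','wrist'): print(c,np.round(robot.camera_info(c)['pose'],3).tolist(),robot.camera_info(c)['fx'])
E
```

```text
pics
top unweighed [([0.533, -0.022, 0.027], 0.8)]
top canister [([0.584, -0.247, 0.002], 0.64)]
top pad_0 [([0.569, -0.275, 0.002], 0.39)]
top scale [([0.585, 0.271, 0.028], 0.95)]
top can [([0.364, -0.278, 0.147], 0.82)]
top tape_measure [([0.415, 0.32, 0.058], 0.96)]
top handset [([0.722, 0.011, 0.021], 0.94)]
top ready [([0.417, -0.306, 0.084], 0.8)]
scene unweighed [([0.548, -0.027, 0.03], 0.58)]
scene canister [([0.648, -0.307, 0.027], 0.56)]
scene pad_0 []
scene scale [([0.606, 0.25, 0.027], 0.61)]
scene can [([0.373, -0.306, 0.121], 0.75), ([0.636, -0.253, 0.09], 0.69)]
scene tape_measure [([0.433, 0.312, 0.042], 0.69)]
scene handset [([0.732, -0.004, 0.022], 0.91)]
scene ready [([0.43, -0.317, 0.067], 0.7)]
0.9 [0.20532184 0.48321213 0.24536505] [1.48999297e-06 1.99542450e-01 9.79889181e-01 6.41445989e-05]
top [[0.016, -0.998, 0.053, 0.492], [-0.999, -0.018, -0.028, 0.017], [0.029, -0.052, -0.998, 0.971], [0.0, 0.0, 0.0, 1.0]] 410.09518421075467
scene [[0.709, 0.419, -0.568, 1.163], [0.706, -0.408, 0.579, -0.617], [0.011, -0.811, -0.585, 0.692], [0.0, 0.0, 0.0, 1.0]] 453.66942355015493
wrist [[0.391, 0.873, 0.292, 0.13], [0.92, -0.371, -0.124, 0.516], [0.0, 0.317, -0.948, 0.375], [0.0, 0.0, 0.0, 1.0]] 321.23822639386896
```

View pics/top0.png

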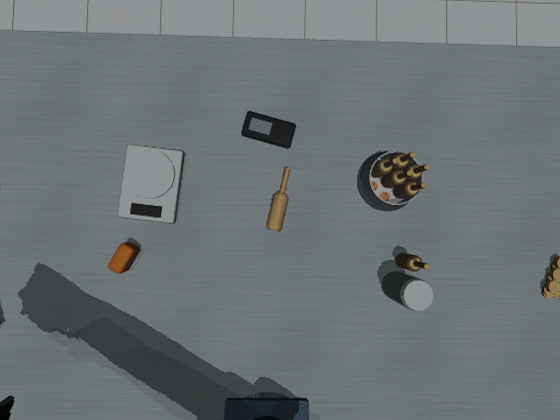

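View pics/scene0.png

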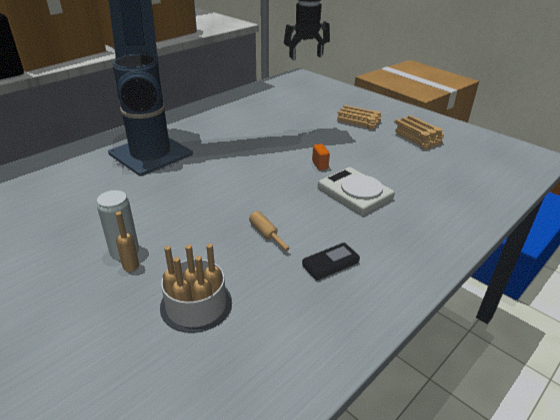

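The top picture shows the unweighed pestle from head end (274,229) to handle tip (287,169). The pan is near (152,174). The canister is near (396,178), with its two empty pads at (375,184) and (385,196). The standing pestle's base is near (402,261), with the can on its robot side. The scene picture agrees with this.

```bash
cat >> h.py <<'E'
def tool(): 
    from scipy.spatial.transform import Rotation as Rr
    o=robot.get_obs(); w,x,y,z=o['ee_rot']; R=Rr.from_quat([x,y,z,w]).as_matrix(); return o,np.array(o['position']),R
def rel(p):
    o,P,R=tool(); return np.round(100*R.T@(np.array(p)-P),2)
E
python3 - <<'E'
from h import *
im=cv2.imread('pics/top0.png'); i=robot.camera_info('top')
hsv=cv2.cvtColor(im,cv2.COLOR_BGR2HSV)
m=cv2.inRange(hsv,(5,70,60),(25,255,255)); m[:, :255]=0; m[:,305:]=0; m[:155]=0; m[240:]=0
pts=np.argwhere(m)[:,::-1]; W=np.array([ray(i,u,v,.018)[:2] for u,v in pts]); c=W.mean(0); _,_,V=np.linalg.svd(W-c); a=V[0]*np.sign(V[0][0]); t=(W-c)@a
print(len(pts),c,a,np.degrees(np.arctan2(a[1],a[0])),'tip',c+a*t.max(),'head',c+a*t.min(),t.max()-t.min())
g=c+a*(t.min()+.135); print('grasp',g,'rel',rel([g[0],g[1],.15]))
print('pan',ray(i,152,174,.04),'can',ray(i,417,294,.15),'ready',ray(i,425,265,.15),'pads',ray(i,375,184,.005),ray(i,385,196,.005),'rim',ray(i,396,178,.07))
o,P,R=tool();print(R.round(3).tolist())
E
```

```text
669 [ 0.53932098 -0.01904046] [ 0.97749027 -0.21098051] -12.17981876599829 tip [ 0.62973039 -0.03855433] head [ 0.48287958 -0.0068582 ] 0.15023251077064723
grasp [ 0.61484076 -0.03534057] rel [-57.97 -31.71   9.53]
pan [0.60458223 0.26935623 0.04      ] can [ 0.36033694 -0.29430673  0.15      ] ready [ 0.41825376 -0.31068041  0.15      ] pads [ 0.59539659 -0.24867485  0.005     ] [ 0.56717834 -0.27274907  0.005     ] rim [ 0.60274286 -0.27789116  0.07      ]
[[-0.92, 0.391, 0.0], [0.391, 0.92, 0.0], [0.0, 0.0, -1.0]]
```

Request:
carry_out:
  squeeze: 30
  targets:
    - {"delta_pos": [-3.87, -2.11, 0], "twist": 0, "grip": 5}
    - {"delta_pos": [-3.87, -2.11, 0], "twist": 0, "grip": 5}
    - {"delta_pos": [-3.87, -2.11, 0], "twist": 0, "grip": 5}
    - {"delta_pos": [-3.87, -2.11, 0], "twist": 0, "grip": 5}
    - {"delta_pos": [-3.87, -2.11, 0], "twist": 0, "grip": 5}
    - {"delta_pos": [-3.87, -2.11, 0], "twist": 0, "grip": 5}
    - {"delta_pos": [-3.87, -2.11, 0], "twist": 0, "grip": 5}
    - {"delta_pos": [-3.87, -2.11, 0], "twist": 0, "grip": 5}
    - {"delta_pos": [-3.87, -2.11, 0], "twist": 0, "grip": 5}
    - {"delta_pos": [-3.87, -2.11, 0], "twist": 0, "grip": 5}
    - {"delta_pos": [-3.87, -2.11, 0], "twist": 0, "grip": 5}
    - {"delta_pos": [-3.87, -2.11, 0], "twist": 0, "grip": 5}
    - {"delta_pos": [-3.87, -2.11, 0], "twist": 0, "grip": 5}
    - {"delta_pos": [-3.87, -2.11, 0], "twist": 0, "grip": 5}
    - {"delta_pos": [-3.87, -2.11, 0], "twist": 0, "grip": 5}
    - {"delta_pos": [0, 0, 3.2], "twist": -3.6, "grip": 5}
    - {"delta_pos": [0, 0, 3.2], "twist": -3.6, "grip": 5}
    - {"delta_pos": [0, 0, 3.2], "twist": -3.6, "grip": 5}
    - {"delta_pos": [0, 0, 0], "twist": 0, "grip": 5}
    - {"delta_pos": [0, 0, 0], "twist": 0, "grip": 5}

```text
time: 2.9
position: [0.6152, -0.035, 0.1489]
ee_rot: [-0.001, 0.107, 0.994, 0.0]
ft_force: [-0.5, 0.1, 0.7]
grip_width: 0.0504
gripper_force: 0.0
```

```bash
cat > s.py <<'E'
from h import *
im,i=snap('wrist','w1.png')
o,P,R=tool(); print(P,R[:,:2].round(3).tolist(),o['time'],o['grip_width'],o['qpos'])
print(rel([.6148,-.0353,.017]), i['cx'],i['cy'])
print('tcp px',proj(i,P),'handle at x',[proj(i,[.6148+.977*d,-.0353-.211*d,.018]) for d in (-.12,-.05,0,.015)])
E
python3 s.py
```

```text
[ 0.61645213 -0.03514075  0.15093436] [[-0.977, 0.213], [0.213, 0.977], [-0.002, 0.0]] 2.95 0.04968667084637653 [-1.65503011e-01  2.86022580e-01  1.80318724e-01  1.46318756e+00
 -3.37303351e-06  4.87515138e-02]
[ 0.18 -0.05 13.39] 280.65643837210655 202.78898883011954
tcp px (np.float64(278.7520757299662), np.float64(286.3348270255521)) handle at x [(np.float64(278.33046988284053), np.float64(39.9652249011142)), (np.float64(278.7193778748267), np.float64(136.98594269177113)), (np.float64(278.95863512946187), np.float64(196.6733522067375)), (np.float64(279.0251110383446), np.float64(213.25707002301047))]
```

View pics/w1.png

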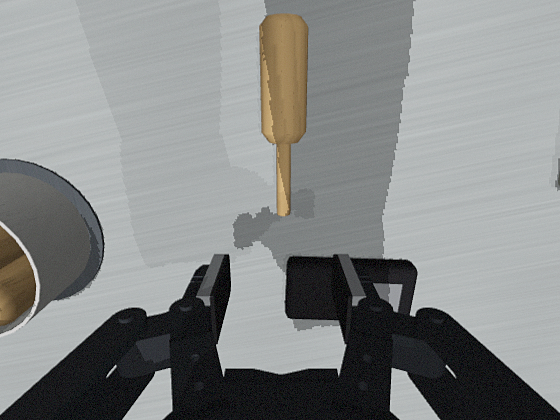

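The wrist picture shows the lying pestle with its handle tip at (284,215) and its head at the top, (284,20). It sits about 3 mm right of the jaw centre line, and the handset lies clear beyond. I'll go down and grip lightly.

Request:
carry_out:
  squeeze: 20
  targets:
    - {"delta_pos": [0.2, 0.25, 3.4], "twist": 0, "grip": 5}
    - {"delta_pos": [0, 0, 3.5], "twist": 0, "grip": 5}
    - {"delta_pos": [0, 0, 3.0], "twist": 0, "grip": 5}
    - {"delta_pos": [0, 0, 2.0], "twist": 0, "grip": 5}
    - {"delta_pos": [0, 0, 1.3], "twist": 0, "grip": 4}
    - {"delta_pos": [0, 0, 0], "twist": 0, "grip": 3}
    - {"delta_pos": [0, 0, 0], "twist": 0, "grip": 0.8}
    - {"delta_pos": [0, 0, 0], "twist": 0, "grip": 0.8}
    - {"delta_pos": [0, 0, 0], "twist": 0, "grip": 0.8}
    - {"delta_pos": [0, 0, 0], "twist": 0, "grip": 0.8}
    - {"delta_pos": [0, 0, 0], "twist": 0, "grip": 0.8}

```text
time: 4.05
position: [0.616, -0.0326, 0.0189]
ee_rot: [0.002, 0.107, 0.994, -0.0]
ft_force: [2.3, 0.2, 2.0]
grip_width: 0.0114
gripper_force: 21.7
```

Request:
carry_out:
  targets:
    - {"delta_pos": [0.2, 0, -1.1], "twist": 0, "grip": 0.8}
    - {"delta_pos": [0.3, 0, -1.1], "twist": 0, "grip": 0.8}
    - {"delta_pos": [0.4, 0, -1.1], "twist": 0, "grip": 0.8}
    - {"delta_pos": [0.5, 0, -1.0], "twist": 0, "grip": 0.8}
    - {"delta_pos": [0.6, 0, -1.0], "twist": 0, "grip": 0.8}
    - {"delta_pos": [0.65, 0, -0.95], "twist": 0, "grip": 0.8}
    - {"delta_pos": [0.75, 0, -0.85], "twist": 0, "grip": 0.8}
    - {"delta_pos": [0.8, 0, -0.8], "twist": 0, "grip": 0.8}
    - {"delta_pos": [0.9, 0, -0.75], "twist": 0, "grip": 0.8}
    - {"delta_pos": [0.95, 0, -0.7], "twist": 0, "grip": 0.8}
    - {"delta_pos": [1.0, 0, -0.65], "twist": 0, "grip": 0.8}
    - {"delta_pos": [1.05, 0, -0.6], "twist": 0, "grip": 0.8}
    - {"delta_pos": [1.1, 0, -0.4], "twist": 0, "grip": 0.8}
    - {"delta_pos": [1.15, 0, -0.35], "twist": 0, "grip": 0.8}
    - {"delta_pos": [1.15, 0, -0.25], "twist": 0, "grip": 0.8}
    - {"delta_pos": [0, 0, 0], "twist": 0, "grip": 0.8}

```text
time: 5.65
position: [0.5006, -0.0075, 0.1337]
ee_rot: [-0.0, 0.106, 0.994, 0.0]
ft_force: [-0.2, -0.2, 0.0]
grip_width: 0.0113
gripper_force: 21.5
```

```bash
python3 - <<'E'
from h import *
a,_=snap('scene','s2.png'); b,_=snap('wrist','w2.png')
c=cv2.resize(a[130:330,150:420],(567,420)); cv2.imwrite('pics/v2.png',cv2.resize(np.hstack([c,b[:,150:400]]),None,fx=.97,fy=.97)[:,:,::-1])
E
```

```text
(no output)
```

View pics/v2.png

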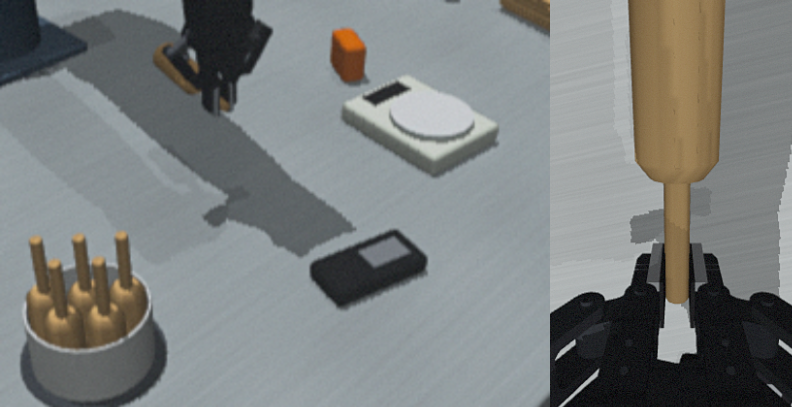

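The combined picture shows the pestle still horizontal in the jaws. The head is at (680,90) in the wrist part and did not swing down, so the pads hold it too firmly. I'll lower it near the table and ease the finger opening so that gravity turns it.

Request:
carry_out:
  targets:
    - {"delta_pos": [0, 0, 2.5], "twist": 0, "grip": 1.0}
    - {"delta_pos": [0, 0, 2.5], "twist": 0, "grip": 1.0}
    - {"delta_pos": [0, 0, 1.5], "twist": 0, "grip": 1.1}
    - {"delta_pos": [0, 0, 0], "twist": 0, "grip": 1.1}
    - {"delta_pos": [0, 0, 0], "twist": 0, "grip": 1.1}

```text
time: 6.25
position: [0.502, -0.008, 0.0681]
ee_rot: [-0.0, 0.107, 0.994, 0.0]
ft_force: [-0.9, -0.2, -0.4]
grip_width: 0.0109
gripper_force: 19.0
```

Request:
carry_out:
  targets:
    - {"delta_pos": [0, 0, 0], "twist": 0, "grip": 1.14}
    - {"delta_pos": [0, 0, 0], "twist": 0, "grip": 1.14}

```text
time: 6.45
position: [0.5032, -0.0081, 0.0698]
ee_rot: [0.001, 0.106, 0.994, -0.0]
ft_force: [0.5, 0.1, -1.1]
grip_width: 0.0115
gripper_force: 10.3
```

```bash
cat > ang.py <<'E'
from h import *
from scipy.optimize import minimize_scalar
import sys
# pestle mask in wrist picture -> silhouette tip row; print head extent rows/width profile
im=robot.read_camera('wrist'); i=robot.camera_info('wrist'); o,P,R=tool()
hsv=cv2.cvtColor(im,cv2.COLOR_RGB2HSV); m=cv2.inRange(hsv,(5,70,50),(25,255,255)); m[:,:200]=0; m[:,360:]=0
m=cv2.morphologyEx(m,cv2.MORPH_OPEN,np.ones((5,5)))
n,l,st,_=cv2.connectedComponentsWithStats(m); k=1+np.argmax(st[1:,4]) if n>1 else 0
print('bbox x y w h area',st[k].tolist(),'t',o['time'],'F',o['gripper_force'],'w',o['grip_width'],'z',P[2])
w=(l==k).sum(1); print([(r,int(w[r])) for r in range(0,420,20) if w[r]])
# predicted shoulder (s=84) & head end widths for angles
G=P-.005*R[:,2]
for th in range(0,91,15):
    t=np.radians(th); a=np.cos(t)*R[:,0]+np.sin(t)*R[:,2]
    q=[proj(i,G+a*d)[1] for d in (-.015,.05,.13)]; print(th,np.round(q))
E
python3 ang.py
```

```text
bbox x y w h area [231, 0, 100, 313, 19959] t 6.5 F 10.260590314865112 w 0.011351891793794333 z 0.06961967883550477
[(0, 100), (20, 98), (40, 96), (60, 94), (80, 92), (100, 91), (120, 90), (140, 88), (160, 86), (180, 61), (200, 26), (220, 26), (240, 26), (260, 26), (280, 25), (300, 24)]
0 [316. 179. -65.]
15 [320. 176. -14.]
30 [323. 180.  33.]
45 [323. 190.  78.]
60 [321. 204. 120.]
75 [316. 221. 160.]
90 [309. 240. 199.]
```

The force follows the opening, so I'll keep easing it.

Request:
carry_out:
  targets:
    - {"delta_pos": [0, 0, 0], "twist": 0, "grip": 1.16}
    - {"delta_pos": [0, 0, 0], "twist": 0, "grip": 1.16}

```text
time: 6.7
position: [0.5023, -0.008, 0.0688]
ee_rot: [0.0, 0.106, 0.994, -0.0]
ft_force: [0.7, 0.2, -0.5]
grip_width: 0.0114
gripper_force: 6.3
```

```bash
python3 ang.py
```

```text
bbox x y w h area [235, 0, 92, 314, 18830] t 6.75 F 6.301494017243385 w 0.011496859023941063 z 0.0686710328180421
[(0, 92), (20, 90), (40, 90), (60, 88), (80, 87), (100, 86), (120, 84), (140, 84), (160, 82), (180, 55), (200, 26), (220, 26), (240, 26), (260, 26), (280, 25), (300, 24)]
0 [316. 179. -65.]
15 [320. 176. -14.]
30 [323. 180.  34.]
45 [323. 190.  78.]
60 [321. 204. 120.]
75 [316. 221. 160.]
90 [309. 240. 199.]
```

It is turning: the head's width fell from 100 to 92 px. I'll hold and let it swing.

Request:
carry_out:
  targets:
    - {"delta_pos": [0, 0, 0], "twist": 0, "grip": 1.165}
    - {"delta_pos": [0, 0, 0], "twist": 0, "grip": 1.165}
    - {"delta_pos": [0, 0, 0], "twist": 0, "grip": 1.165}
    - {"delta_pos": [0, 0, 0], "twist": 0, "grip": 1.165}

```text
time: 7.15
position: [0.502, -0.0079, 0.0684]
ee_rot: [0.0, 0.106, 0.994, -0.0]
ft_force: [0.7, -0.1, -1.0]
grip_width: 0.0118
gripper_force: 5.5
```

```bash
python3 ang.py
```

```text
bbox x y w h area [244, 0, 74, 316, 16112] t 7.2 F 5.5311269313097 w 0.01181366013265737 z 0.06832733529808266
[(0, 58), (20, 71), (40, 71), (60, 71), (80, 72), (100, 72), (120, 72), (140, 74), (160, 73), (180, 50), (200, 24), (220, 24), (240, 24), (260, 24), (280, 25), (300, 26)]
0 [316. 179. -65.]
15 [320. 176. -14.]
30 [323. 180.  33.]
45 [323. 190.  78.]
60 [321. 204. 120.]
75 [316. 221. 160.]
90 [309. 240. 199.]
```

Request:
carry_out:
  targets:
    - {"delta_pos": [0.5, 0, -0.9], "twist": 0, "grip": 1.17}
    - {"delta_pos": [0.6, 0, -0.9], "twist": 0, "grip": 1.17}
    - {"delta_pos": [0.75, 0, -0.85], "twist": 0, "grip": 1.17}
    - {"delta_pos": [0.8, 0, -0.8], "twist": 0, "grip": 1.17}
    - {"delta_pos": [0, 0, 0], "twist": 0, "grip": 1.17}
    - {"delta_pos": [0, 0, 0], "twist": 0, "grip": 1.17}

```text
time: 7.8
position: [0.4763, -0.0023, 0.1034]
ee_rot: [0.001, 0.106, 0.994, -0.0]
ft_force: [0.1, -0.8, -0.8]
grip_width: 0.0117
gripper_force: 4.9
```

```bash
python3 ang.py
```

```text
bbox x y w h area [248, 37, 67, 278, 12185] t 7.85 F 4.90385614335537 w 0.011751733239131767 z 0.10291722593095498
[(40, 30), (60, 58), (80, 60), (100, 62), (120, 63), (140, 64), (160, 66), (180, 58), (200, 22), (220, 23), (240, 24), (260, 24), (280, 25), (300, 26)]
0 [316. 179. -65.]
15 [320. 176. -14.]
30 [323. 180.  33.]
45 [323. 190.  78.]
60 [321. 204. 120.]
75 [316. 221. 160.]
90 [309. 240. 199.]
```

Request:
carry_out:
  targets:
    - {"delta_pos": [0.9, 0, -0.75], "twist": 0, "grip": 1.175}
    - {"delta_pos": [0.95, 0, -0.7], "twist": 0, "grip": 1.175}
    - {"delta_pos": [1.0, 0, -0.65], "twist": 0, "grip": 1.175}
    - {"delta_pos": [0, 0, 0], "twist": 0, "grip": 1.175}
    - {"delta_pos": [1.05, 0, -0.6], "twist": 0, "grip": 1.175}
    - {"delta_pos": [1.1, 0, -0.4], "twist": 0, "grip": 1.175}
    - {"delta_pos": [0, 0, 0], "twist": 0, "grip": 1.175}
    - {"delta_pos": [0, 0, 0], "twist": 0, "grip": 1.175}

```text
time: 8.65
position: [0.4274, 0.0083, 0.134]
ee_rot: [0.0, 0.106, 0.994, -0.0]
ft_force: [-0.0, 0.3, -1.1]
grip_width: 0.0119
gripper_force: 4.1
```

```bash
python3 ang.py
```

```text
bbox x y w h area [251, 90, 61, 227, 8720] t 8.7 F 4.069486185908318 w 0.011836258122265452 z 0.13380974900618775
[(100, 43), (120, 50), (140, 54), (160, 56), (180, 60), (200, 52), (220, 22), (240, 22), (260, 24), (280, 24), (300, 26)]
0 [316. 179. -65.]
15 [320. 176. -14.]
30 [323. 180.  34.]
45 [323. 190.  78.]
60 [321. 204. 120.]
75 [316. 221. 160.]
90 [309. 240. 199.]
```

Request:
carry_out:
  targets:
    - {"delta_pos": [0, 0, 0], "twist": 0, "grip": 1.185}
    - {"delta_pos": [0, 0, 0], "twist": 0, "grip": 1.185}
    - {"delta_pos": [0, 0, 0], "twist": 0, "grip": 1.185}
    - {"delta_pos": [0, 0, 0], "twist": 0, "grip": 1.185}

```text
time: 9.1
position: [0.4274, 0.0082, 0.1338]
ee_rot: [0.0, 0.106, 0.994, -0.0]
ft_force: [0.1, -0.4, -0.3]
grip_width: 0.0119
gripper_force: 2.1
```

```bash
python3 ang.py|head -2
```

```text
bbox x y w h area [252, 124, 58, 192, 6966] t 9.15 F 2.0985955372452736 w 0.012033537637002257 z 0.13378536772630334
[(140, 44), (160, 48), (180, 53), (200, 57), (220, 41), (240, 21), (260, 22), (280, 24), (300, 26)]
```

Request:
carry_out:
  targets:
    - {"delta_pos": [1.0, 0, -0.2], "twist": 0, "grip": 1.185}
    - {"delta_pos": [1.0, 0, -0.15], "twist": 0, "grip": 1.185}
    - {"delta_pos": [1.0, 0, 0], "twist": 0, "grip": 1.185}
    - {"delta_pos": [0.8, 0, 0], "twist": 0, "grip": 1.185}
    - {"delta_pos": [0, 0, 0], "twist": 0, "grip": 1.185}
    - {"delta_pos": [0, 0, 0], "twist": 0, "grip": 1.185}

```text
time: 9.75
position: [0.3901, 0.0164, 0.1376]
ee_rot: [0.001, 0.106, 0.994, -0.0]
ft_force: [-0.2, 0.4, 2.5]
grip_width: 0.0118
gripper_force: 2.3
```

```bash
python3 ang.py|head -2;python3 - <<'E'
from h import *
a,_=snap('scene','s3.png'); cv2.imwrite('pics/w3.png',robot.read_camera('wrist')[:,:,::-1])
b=cv2.imread('pics/w3.png')
c=cv2.resize(a[60:260,130:330],(420,420)); cv2.imwrite('pics/v3.png',np.hstack([c[:,:,::-1],b[:,150:410]]))
E
```

```text
bbox x y w h area [253, 166, 56, 152, 5369] t 9.8 F 2.351306229829788 w 0.01201654450245263 z 0.13755071842507163
[(180, 40), (200, 48), (220, 54), (240, 50), (260, 21), (280, 24), (300, 26)]
```

View pics/v3.png

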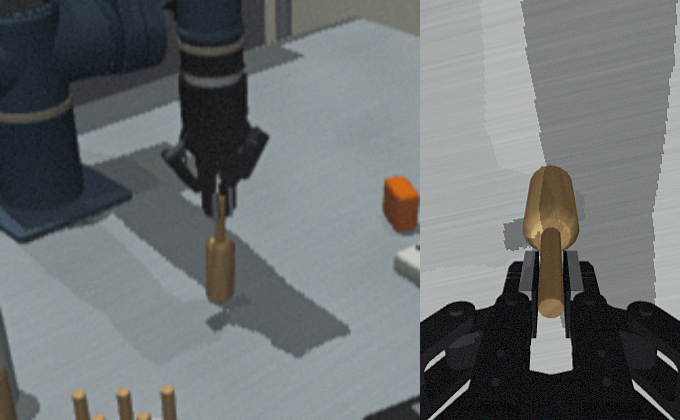

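The picture shows the pestle standing nearly upright under the jaws. The wrist part has the handle tip at (551,308) and the head at (551,205). I'll press lightly to seat it flat, then grip firmly and lift.

Request:
carry_out:
  squeeze: 40
  targets:
    - {"delta_pos": [0, 0, 0.3], "twist": 0, "grip": 1.18}
    - {"delta_pos": [0.2, 0, 0.2], "twist": 0, "grip": 1.18}
    - {"delta_pos": [0, 0, 0], "twist": 0, "grip": 1.18}
    - {"delta_pos": [0, 0, 0], "twist": 0, "grip": 1.18}
    - {"delta_pos": [0, 0, 0], "twist": 0, "grip": 0.8}
    - {"delta_pos": [0, 0, 0], "twist": 0, "grip": 0.8}
    - {"delta_pos": [0, 0, 0], "twist": 0, "grip": 0.8}

```text
time: 10.6
position: [0.388, 0.0168, 0.1322]
ee_rot: [-0.0, 0.106, 0.994, 0.0]
ft_force: [-0.1, -0.3, 2.0]
grip_width: 0.011
gripper_force: 38.9
```

```bash
python3 ang.py; python3 - <<'E'
from h import *
for c in ('top',):
  robot.read_camera(c)
  for n in ('pan','scale','canister','can','pad_0','unweighed'):
    print(c,n,[(np.round(d['at'],3).tolist(),round(d['conf'],2)) for d in robot.boxes_of(c,n)])
# scale outline & pan from earlier top image
im=cv2.imread('pics/top0.png'); i=robot.camera_info('top')
g=cv2.cvtColor(im,cv2.COLOR_BGR2GRAY); m=(g>150).astype(np.uint8); m[:, :100]=0; m[:,200:]=0; m[:130]=0; m[235:]=0
pts=np.argwhere(m)[:,::-1].astype(np.float32); (cx,cy),wh,an=cv2.minAreaRect(pts); print((cx,cy),wh,an,ray(i,cx,cy,.03))
c=cv2.HoughCircles(cv2.resize(g[130:240,100:200],None,fx=4,fy=4),cv2.HOUGH_GRADIENT,1,100,param1=60,param2=15,minRadius=85,maxRadius=115)
if c is not None:
  for q in c[0][:3]: print(q,q[:2]/4+[100,130],ray(i,q[0]/4+100,q[1]/4+130,.04))
print('rel',rel([.605,.269,.2]))
E
```

```text
bbox x y w h area [252, 170, 58, 156, 5522] t 10.65 F 38.90668272972107 w 0.01064533675238082 z 0.13217339196784483
[(180, 37), (200, 47), (220, 54), (240, 55), (260, 22), (280, 22), (300, 24), (320, 24)]
0 [316. 179. -64.]
15 [320. 176. -14.]
30 [323. 180.  34.]
45 [323. 190.  78.]
60 [321. 204. 120.]
75 [316. 221. 160.]
90 [309. 240. 199.]
top pan [([0.581, 0.273, 0.034], 0.58)]
top scale [([0.586, 0.27, 0.027], 0.73)]
top canister [([0.583, -0.246, 0.002], 0.55)]
top can [([0.368, -0.275, 0.144], 0.69)]
top pad_0 []
top unweighed [([0.583, -0.247, 0.003], 0.66)]
(151.0, 184.0) (68.0, 44.0) 90.0 [0.58279813 0.27360598 0.03      ]
[192.5 169.5 104.4] [148.125 172.375] [0.60810345 0.27816842 0.04      ]
rel [-15.86  29.25  -6.79]
```

Request:
carry_out:
  targets:
    - {"delta_pos": [0, 0, -2.2], "twist": 0, "grip": 0.8}
    - {"delta_pos": [0, 0, -2.3], "twist": 0, "grip": 0.8}
    - {"delta_pos": [-0.7, 1.25, -2.3], "twist": 0, "grip": 0.8}
    - {"delta_pos": [-1.5, 2.8, 0], "twist": 0, "grip": 0.8}
    - {"delta_pos": [-1.7, 3.1, 0], "twist": 0, "grip": 0.8}
    - {"delta_pos": [-1.7, 3.1, 0], "twist": 0, "grip": 0.8}
    - {"delta_pos": [-1.7, 3.1, 0], "twist": 0, "grip": 0.8}
    - {"delta_pos": [-1.7, 3.1, 0], "twist": 0, "grip": 0.8}
    - {"delta_pos": [-1.7, 3.1, 0], "twist": 0, "grip": 0.8}
    - {"delta_pos": [-1.7, 3.1, 0], "twist": 0, "grip": 0.8}
    - {"delta_pos": [-1.7, 3.1, 0], "twist": 0, "grip": 0.8}
    - {"delta_pos": [-1.2, 2.3, 0], "twist": 0, "grip": 0.8}
    - {"delta_pos": [-0.6, 1.3, 0], "twist": 0, "grip": 0.8}
    - {"delta_pos": [0, 0, 1.0], "twist": 0, "grip": 0.8}
    - {"delta_pos": [0, 0, 1.0], "twist": 0, "grip": 0.8}
    - {"delta_pos": [0, 0, 0.3], "twist": 0, "grip": 0.8}
    - {"delta_pos": [0, 0, 0], "twist": 0, "grip": 0.8}
    - {"delta_pos": [0, 0, 0], "twist": 0, "grip": 0.8}

```text
time: 12.8
position: [0.6052, 0.2692, 0.1774]
ee_rot: [-0.0, 0.107, 0.994, -0.0]
ft_force: [0.5, -0.3, -0.8]
grip_width: 0.0105
gripper_force: 39.1
```

```bash
python3 ang.py|head -2;python3 - <<'E'
from h import *
print(rel([.606,.271,.172]))
a,_=snap('scene','s4.png'); b=robot.read_camera('wrist')
c=cv2.resize(a[90:230,280:420],(420,420)); cv2.imwrite('pics/v4.png',np.hstack([c,b[:,100:460]])[:,:,::-1])
E
```

```text
bbox x y w h area [253, 171, 57, 155, 5487] t 12.85 F 39.099555015563965 w 0.01091332166472301 z 0.17790996474049608
[(180, 37), (200, 47), (220, 54), (240, 55), (260, 22), (280, 22), (300, 24), (320, 23)]
[-0.01  0.16  0.59]
```

View pics/v4.png

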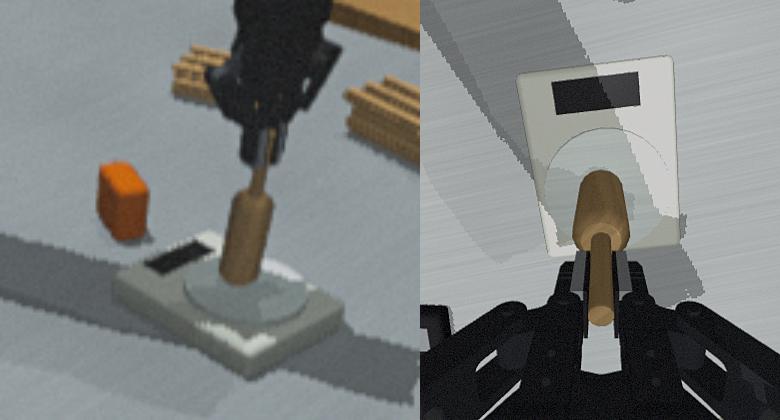

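The pestle hangs over the middle of the pan, with its foot near (240,280) in the scene part and leaning a few degrees. I'll touch down, ease the grip so it seats flat, then let go.

Request:
carry_out:
  targets:
    - {"delta_pos": [0, 0.1, 0.3], "twist": 0, "grip": 0.8}
    - {"delta_pos": [0, 0, 0.2], "twist": 0, "grip": 0.8}
    - {"delta_pos": [0, 0, 0.1], "twist": 0, "grip": 1.1}
    - {"delta_pos": [0, 0, 0], "twist": 0, "grip": 1.17}
    - {"delta_pos": [0, 0, 0], "twist": 0, "grip": 1.18}
    - {"delta_pos": [0, 0, 0.2], "twist": 0, "grip": 1.18}
    - {"delta_pos": [0, 0, 0.2], "twist": 0, "grip": 1.18}
    - {"delta_pos": [0, 0, 0], "twist": 0, "grip": 1.18}
    - {"delta_pos": [0, 0, 0], "twist": 0, "grip": 1.19}

```text
time: 13.85
position: [0.6064, 0.271, 0.1683]
ee_rot: [0.001, 0.106, 0.994, 0.0]
ft_force: [-0.3, 0.5, 3.1]
grip_width: 0.0119
gripper_force: 1.9
```

```bash
python3 ang.py|head -2
```

```text
bbox x y w h area [252, 171, 58, 161, 5834] t 13.9 F 1.9224126264452934 w 0.011905323542838193 z 0.16790278861569166
[(180, 37), (200, 47), (220, 54), (240, 58), (260, 21), (280, 24), (300, 26), (320, 28)]
```

Fz is 3 N, so it is in contact and seated. I'll release slowly, open a little and rise.

Request:
carry_out:
  targets:
    - {"delta_pos": [0, 0, 0], "twist": 0, "grip": 1.25}
    - {"delta_pos": [0, 0, 0], "twist": 0, "grip": 1.4}
    - {"delta_pos": [0, 0, 0], "twist": 0, "grip": 1.7}
    - {"delta_pos": [0, 0, 0], "twist": 0, "grip": 2.2}
    - {"delta_pos": [0, 0, 0], "twist": 0, "grip": 3.0}
    - {"delta_pos": [0, 0, 0], "twist": 0, "grip": 3.0}
    - {"delta_pos": [0, 0, 0], "twist": 0, "grip": 3.0}
    - {"delta_pos": [0, 0, 0], "twist": 0, "grip": 3.0}
    - {"delta_pos": [0, 0, 0], "twist": 0, "grip": 3.0}
    - {"delta_pos": [0, 0, 0], "twist": 0, "grip": 3.0}
    - {"delta_pos": [0, 0, 0], "twist": 0, "grip": 3.0}
    - {"delta_pos": [0, 0, 0], "twist": 0, "grip": 3.0}
    - {"delta_pos": [0, 0, 0], "twist": 0, "grip": 3.0}
    - {"delta_pos": [0, 0, 0], "twist": 0, "grip": 3.0}
    - {"delta_pos": [0, 0, 0], "twist": 0, "grip": 3.0}
    - {"delta_pos": [0, 0, 0], "twist": 0, "grip": 3.0}
    - {"delta_pos": [0, 0, 0], "twist": 0, "grip": 3.0}
    - {"delta_pos": [0, 0, 0], "twist": 0, "grip": 3.0}

```text
time: 15.7
position: [0.6059, 0.2709, 0.1673]
ee_rot: [0.0, 0.106, 0.994, -0.0]
ft_force: [0.2, 0.6, -0.3]
grip_width: 0.0301
gripper_force: 0.0
```

```bash
python3 ang.py|head -2; python3 - <<'E'
from h import *
a,_=snap('scene','s5.png'); b=robot.read_camera('wrist')
c=cv2.resize(a[90:230,280:420],(420,420)); cv2.imwrite('pics/v5.png',np.hstack([c,b[:,100:460]])[:,:,::-1])
E
```

```text
bbox x y w h area [253, 171, 59, 133, 5075] t 15.75 F 0.0 w 0.029841131829590063 z 0.1673268939704276
[(180, 37), (200, 50), (220, 58), (240, 48), (260, 24), (280, 28), (300, 19)]
```

View pics/v5.png

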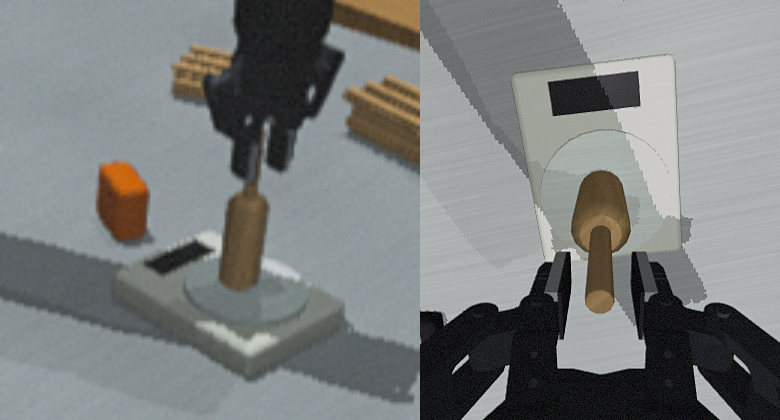

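It stands free and upright on the pan, with the handle tip at (600,302) between the open pads, and has been released for over a second. While it stays there I'll pack the ready one first, looking at the canister on the way.

Request:
carry_out:
  targets:
    - {"delta_pos": [0, 0, -2.5], "twist": 0, "grip": 3.0}
    - {"delta_pos": [0, 0, -3.0], "twist": 0, "grip": 3.0}
    - {"delta_pos": [0, 0, -2.8], "twist": 0, "grip": 3.0}
    - {"delta_pos": [-0.8, -3.6, 0], "twist": 0, "grip": 4.0}
    - {"delta_pos": [-0.8, -3.9, 0], "twist": 0, "grip": 4.0}
    - {"delta_pos": [-0.8, -3.9, 0], "twist": 0, "grip": 4.0}
    - {"delta_pos": [-0.8, -3.9, 0], "twist": 0, "grip": 4.0}
    - {"delta_pos": [-0.8, -3.9, 0], "twist": 0, "grip": 4.0}
    - {"delta_pos": [-0.8, -3.9, 0], "twist": 0, "grip": 4.0}
    - {"delta_pos": [-0.8, -3.9, 0], "twist": 0, "grip": 4.0}
    - {"delta_pos": [-0.8, -3.9, 0], "twist": 0, "grip": 4.0}
    - {"delta_pos": [-0.8, -3.9, 0], "twist": 0, "grip": 4.0}
    - {"delta_pos": [-0.8, -3.9, 0], "twist": 0, "grip": 4.0}
    - {"delta_pos": [-0.8, -3.9, 0], "twist": 0, "grip": 4.0}
    - {"delta_pos": [-0.8, -3.9, 0], "twist": 0, "grip": 4.0}
    - {"delta_pos": [-0.8, -3.9, 0], "twist": 0, "grip": 4.0}
    - {"delta_pos": [-0.8, -3.6, 0], "twist": 0, "grip": 4.0}
    - {"delta_pos": [0, 0, 0], "twist": 0, "grip": 4.0}
    - {"delta_pos": [0, 0, 0], "twist": 0, "grip": 4.0}

```text
time: 17.75
position: [0.6007, -0.2814, 0.2498]
ee_rot: [-0.0, 0.107, 0.994, 0.0]
ft_force: [-0.2, 1.0, -0.2]
grip_width: 0.04
gripper_force: 0.0
```

```bash
python3 - <<'E'
from h import *
import pickle
b,i=snap('wrist','w6.png'); o,P,R=tool(); print(P,o['time']); pickle.dump((i,P,R),open('w6.pkl','wb'))
for n in ('pad_0','canister','ready','packed_0','can'):
  for d in robot.boxes_of('wrist',n): print(n,np.round(d['at'],4).tolist(),round(d['conf'],2),np.round(proj(i,d['at'])))
E
```

```text
[ 0.60093695 -0.28034073  0.25017998] 17.8
pad_0 [0.5706, -0.2691, 0.0049] 0.75 [284. 141.]
pad_0 [0.5888, -0.2371, 0.0072] 0.56 [315. 151.]
canister [0.5773, -0.2612, 0.0058] 0.56 [292. 145.]
canister [0.5786, -0.3061, 0.0934] 0.25 [248. 171.]
ready [0.439, -0.3119, 0.0432] 0.65 [210.  16.]
packed_0 [0.6313, -0.2887, 0.097] 0.96 [279. 222.]
packed_0 [0.6197, -0.2502, 0.0914] 0.9 [316. 200.]
packed_0 [0.5779, -0.3039, 0.0928] 0.87 [250. 170.]
packed_0 [0.5998, -0.2732, 0.0928] 0.71 [288. 186.]
packed_0 [0.6172, -0.3069, 0.0928] 0.61 [257. 210.]
```

View pics/w6.png

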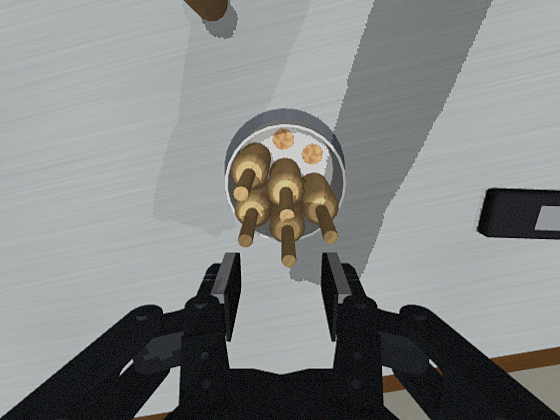

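The picture shows the two pads at (284,138) and (312,154). The packed handle tips are at (241,193), (287,215), (331,237), (246,240) and (289,260), and the standing pestle shows at the top edge, (210,5). I'll fit the seven-place pattern and work out the move to the standing pestle.

```bash
python3 - <<'E'
from h import *
import pickle
from scipy.optimize import least_squares
i,P,R=pickle.load(open('w6.pkl','rb'))
tips=np.array([ray(i,u,v,.154)[:2] for u,v in [(241,193),(287,215),(331,237),(246,240),(289,260)]])
pads=np.array([ray(i,u,v,.005)[:2] for u,v in [(284,138),(312,154)]])
print(tips.round(4).tolist(),pads.round(4).tolist())
obs=np.vstack([tips,pads])
def sites(c,t): return np.vstack([[c],[np.array(c)+.038*np.array([np.cos(t+k*np.pi/3),np.sin(t+k*np.pi/3)]) for k in range(6)]])
def f(p):
    S=sites(p[:2],p[2]); return np.linalg.norm(obs[:,None]-S[None],axis=2).min(1)
best=min((least_squares(lambda p:np.ravel([obs[j]-sites(p[:2],p[2])[np.argmin(np.linalg.norm(sites(p[:2],p[2])-obs[j],axis=1))] for j in range(7)]),[tips[1][0],tips[1][1],a]) for a in np.radians([0,15,30,45])),key=lambda r:r.cost)
print(best.x,f(best.x).round(4)); S=sites(best.x[:2],best.x[2])
for p in pads: print('site',S[np.argmin(np.linalg.norm(S-p,axis=1))].round(4))
# rim in top image
t=robot.camera_info('top'); im=cv2.imread('pics/top0.png'); g=cv2.cvtColor(im,cv2.COLOR_BGR2GRAY)
print('ready rel tool', rel([.418,-.311,.22]))
E
```

```text
[[0.5811, -0.3056], [0.6051, -0.2763], [0.6299, -0.2472], [0.6184, -0.3114], [0.6423, -0.2827]] [[0.5673, -0.2688], [0.5924, -0.2407]]
[ 0.60522109 -0.27609586 -0.17537956] [0.0005 0.0003 0.0003 0.0005 0.0003 0.0008 0.0004]
site [ 0.5678 -0.2695]
site [ 0.5923 -0.2404]
ready rel tool [17.26 -6.95  3.07]
```

Request:
carry_out:
  targets:
    - {"delta_pos": [2.5, -1.2, 0.5], "twist": 0, "grip": 4}
    - {"delta_pos": [3.6, -1.8, 0.5], "twist": 0, "grip": 4}
    - {"delta_pos": [3.6, -1.8, 0.5], "twist": 0, "grip": 4}
    - {"delta_pos": [2.8, -1.3, 0.5], "twist": 0, "grip": 4}
    - {"delta_pos": [1.8, -0.9, 0.5], "twist": 0, "grip": 4}
    - {"delta_pos": [0, 0, 0.5], "twist": 0, "grip": 4}
    - {"delta_pos": [0, 0, 0], "twist": 0, "grip": 4}

```text
time: 18.75
position: [0.4465, -0.318, 0.2198]
ee_rot: [0.0, 0.106, 0.994, 0.0]
ft_force: [0.4, -0.2, -0.1]
grip_width: 0.04
gripper_force: 0.0
```

```bash
python3 - <<'E'
from h import *
import pickle
b,i=snap('wrist','w7.png'); o,P,R=tool(); print(P,o['time']); pickle.dump((i,P,R),open('w7.pkl','wb'))
for n in ('ready','can'):
  for d in robot.boxes_of('wrist',n): print(n,np.round(d['at'],4).tolist(),round(d['conf'],2),np.round(proj(i,d['at'])))
hsv=cv2.cvtColor(b,cv2.COLOR_RGB2HSV); m=cv2.inRange(hsv,(5,70,30),(25,255,255)); m=cv2.morphologyEx(m,cv2.MORPH_OPEN,np.ones((5,5)))
n,l,st,_=cv2.connectedComponentsWithStats(m); print(st[1:].tolist())
E
```

```text
[ 0.4470581  -0.31807125  0.22012119] 18.8
ready [0.4163, -0.3099, 0.0905] 0.7 [281. 161.]
can [0.355, -0.2965, 0.1472] 0.71 [282.  73.]
[[258, 135, 40, 55, 1605], [300, 289, 36, 80, 1964], [368, 293, 9, 7, 52], [377, 302, 6, 7, 39], [392, 377, 25, 40, 465]]
```

View pics/w7.png

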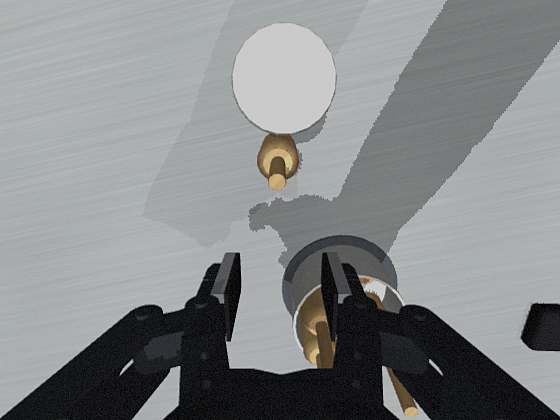

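The picture shows the standing pestle's handle tip at (277,182), with the can's top beyond it, centred at (284,78).

```bash
python3 - <<'E'
from h import *
import pickle
i,P,R=pickle.load(open('w7.pkl','rb'))
p=ray(i,277,182,.15); print(p,rel([p[0],p[1],.127]),'can',ray(i,284,78,.15))
E
```

```text
[ 0.41787275 -0.3130733   0.15      ] [ 3.01 -0.12  9.34] can [ 0.35810262 -0.29574708  0.15      ]
```

Request:
carry_out:
  squeeze: 40
  targets:
    - {"delta_pos": [1.5, -0.1, 0], "twist": 0, "grip": 4}
    - {"delta_pos": [1.5, -0.1, 0], "twist": 0, "grip": 4}
    - {"delta_pos": [0, 0, 2.0], "twist": 0, "grip": 4}
    - {"delta_pos": [0, 0, 2.5], "twist": 0, "grip": 4}
    - {"delta_pos": [0, 0, 2.5], "twist": 0, "grip": 4}
    - {"delta_pos": [0, 0, 1.7], "twist": 0, "grip": 4}
    - {"delta_pos": [0, 0, 0.6], "twist": 0, "grip": 3}
    - {"delta_pos": [0, 0, 0], "twist": 0, "grip": 2.4}
    - {"delta_pos": [0, 0, 0], "twist": 0, "grip": 1.9}
    - {"delta_pos": [0, 0, 0], "twist": 0, "grip": 1.6}

```text
time: 19.9
position: [0.4177, -0.315, 0.1289]
ee_rot: [0.001, 0.106, 0.994, -0.001]
ft_force: [-0.2, 0.2, -0.9]
grip_width: 0.0162
gripper_force: 0.0
```

```bash
python3 ang.py|head -2; python3 - <<'E'
from h import *
b=robot.read_camera('wrist'); cv2.imwrite('pics/w8.png',b[220:400,180:380,::-1])
E
```

```text
bbox x y w h area [253, 234, 57, 87, 2450] t 19.95 F 0.0 w 0.016349437550597864 z 0.1288787162228763
[(240, 27), (260, 25), (280, 25), (300, 27), (320, 11)]
```

View pics/w8.png

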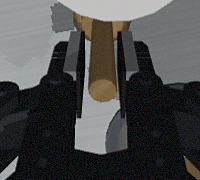

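The handle stands centred between the pads at (102,90) in the crop. I'll close, lift and carry it to the empty place.

Request:
carry_out:
  targets:
    - {"delta_pos": [0, 0, 0], "twist": 0, "grip": 1.3}
    - {"delta_pos": [0, 0, 0], "twist": 0, "grip": 0.8}
    - {"delta_pos": [0, 0, 0], "twist": 0, "grip": 0.8}
    - {"delta_pos": [0, 0, 0], "twist": 0, "grip": 0.8}
    - {"delta_pos": [0, 0, 0], "twist": 0, "grip": 0.8}
    - {"delta_pos": [0, 0, -1.5], "twist": 0, "grip": 0.8}
    - {"delta_pos": [0, 0, -2.5], "twist": 0, "grip": 0.8}
    - {"delta_pos": [0, 0, -2.5], "twist": 0, "grip": 0.8}
    - {"delta_pos": [0, 0, -2.5], "twist": 0, "grip": 0.8}
    - {"delta_pos": [-0.7, 0.4, -1.0], "twist": 0, "grip": 0.8}
    - {"delta_pos": [-2.5, 1.4, 0], "twist": 0, "grip": 0.8}
    - {"delta_pos": [-3.0, 1.7, 0], "twist": 0, "grip": 0.8}
    - {"delta_pos": [-3.0, 1.7, 0], "twist": 0, "grip": 0.8}
    - {"delta_pos": [-2.5, 1.4, 0], "twist": 0, "grip": 0.8}
    - {"delta_pos": [-2.0, 1.0, 0], "twist": 0, "grip": 0.8}
    - {"delta_pos": [0, 0, 0], "twist": 0, "grip": 0.8}
    - {"delta_pos": [0, 0, 0], "twist": 0, "grip": 0.8}

```text
time: 21.7
position: [0.5663, -0.2688, 0.2266]
ee_rot: [-0.001, 0.106, 0.994, 0.0]
ft_force: [0.9, -0.2, -1.5]
grip_width: 0.0108
gripper_force: 39.0
```

```bash
python3 - <<'E'
from h import *
b,i=snap('wrist','w9.png'); print(rel([.5678,-.2695,.133]),tool()[0]['time'],tool()[0]['grip_width'])
a,_=snap('scene','s9.png'); c=cv2.resize(a[160:340,90:270],(420,420)); cv2.imwrite('pics/v9.png',np.hstack([c,b[:,100:460]])[:,:,::-1])
E
python3 ang.py | head -2
```

```text
[-0.21 -0.    9.4 ] 21.75 0.010615219306993235
bbox x y w h area [225, 171, 110, 153, 8960] t 21.85 F 39.01395499706268 w 0.010448997119220019 z 0.2274740549171276
[(180, 33), (200, 73), (220, 101), (240, 104), (260, 71), (280, 24), (300, 26), (320, 19)]
```

View pics/v9.png

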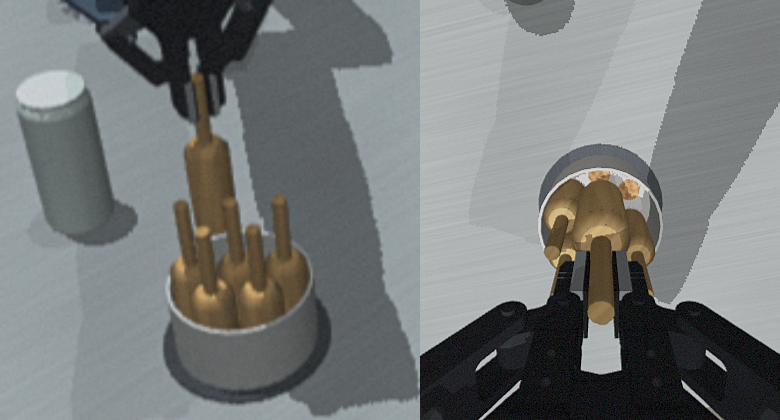

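The picture shows the pestle held upright at (208,190) above the gap in the packing. In the wrist part a pad shows just behind it at (628,187). I'll make a small correction and lower gently, checking the force.

Request:
carry_out:
  targets:
    - {"delta_pos": [-0.2, 0, 0], "twist": 0, "grip": 0.8}
    - {"delta_pos": [0, 0, 0.6], "twist": 0, "grip": 0.8}
    - {"delta_pos": [0, 0, 0.6], "twist": 0, "grip": 0.8}
    - {"delta_pos": [0, 0, 0.6], "twist": 0, "grip": 0.8}
    - {"delta_pos": [0, 0, 0.6], "twist": 0, "grip": 0.8}
    - {"delta_pos": [0, 0, 0.6], "twist": 0, "grip": 0.8}
    - {"delta_pos": [0, 0, 0.6], "twist": 0, "grip": 0.8}
    - {"delta_pos": [0, 0, 0.6], "twist": 0, "grip": 0.8}
    - {"delta_pos": [0, 0, 0], "twist": 0, "grip": 0.8}

```text
time: 22.75
position: [0.5681, -0.2691, 0.1838]
ee_rot: [-0.001, 0.106, 0.994, 0.0]
ft_force: [0.3, 0.1, -1.3]
grip_width: 0.0109
gripper_force: 39.0
```

Request:
carry_out:
  targets:
    - {"delta_pos": [0, 0, 0.8], "twist": 0, "grip": 0.8}
    - {"delta_pos": [0, 0, 0.8], "twist": 0, "grip": 0.8}
    - {"delta_pos": [0, 0, 0.8], "twist": 0, "grip": 0.8}
    - {"delta_pos": [0, 0, 0.8], "twist": 0, "grip": 0.8}
    - {"delta_pos": [0, 0, 0.8], "twist": 0, "grip": 0.8}
    - {"delta_pos": [0, 0, 0.5], "twist": 0, "grip": 0.8}
    - {"delta_pos": [0, 0, 0.2], "twist": 0, "grip": 0.8}
    - {"delta_pos": [0, 0, 0], "twist": 0, "grip": 0.8}

```text
time: 23.55
position: [0.5684, -0.2694, 0.1379]
ee_rot: [-0.0, 0.106, 0.994, 0.0]
ft_force: [-0.5, -0.3, -1.5]
grip_width: 0.0107
gripper_force: 39.0
```

Request:
carry_out:
  targets:
    - {"delta_pos": [0, 0, 0.3], "twist": 0, "grip": 0.8}
    - {"delta_pos": [0, 0, 0.2], "twist": 0, "grip": 0.8}
    - {"delta_pos": [0, 0, 0.1], "twist": 0, "grip": 1.15}
    - {"delta_pos": [0, 0, 0], "twist": 0, "grip": 1.18}
    - {"delta_pos": [0, 0, 0.2], "twist": 0, "grip": 1.18}
    - {"delta_pos": [0, 0, 0], "twist": 0, "grip": 1.18}

```text
time: 24.15
position: [0.5694, -0.2698, 0.1319]
ee_rot: [0.001, 0.106, 0.994, -0.0]
ft_force: [-0.7, 0.2, 4.0]
grip_width: 0.0116
gripper_force: 4.4
```

Request:
carry_out:
  targets:
    - {"delta_pos": [0, 0, 0], "twist": 0, "grip": 1.3}
    - {"delta_pos": [0, 0, 0], "twist": 0, "grip": 1.5}
    - {"delta_pos": [0, 0, 0], "twist": 0, "grip": 1.8}
    - {"delta_pos": [0, 0, 0], "twist": 0, "grip": 2.2}
    - {"delta_pos": [0, 0, 0], "twist": 0, "grip": 2.4}
    - {"delta_pos": [0, 0, -1.0], "twist": 0, "grip": 2.4}
    - {"delta_pos": [0, 0, -2.0], "twist": 0, "grip": 2.4}
    - {"delta_pos": [0, 0, -3.5], "twist": 0, "grip": 2.4}
    - {"delta_pos": [0, 0, -3.5], "twist": 0, "grip": 2.4}
    - {"delta_pos": [0, 0, -1.5], "twist": 0, "grip": 2.4}
    - {"delta_pos": [0, 0, 0], "twist": 0, "grip": 3}

```text
time: 25.25
position: [0.5702, -0.2704, 0.2503]
ee_rot: [0.004, 0.106, 0.994, -0.002]
ft_force: [0.6, -0.5, 0.5]
grip_width: 0.03
gripper_force: 0.0
```

```bash
python3 - <<'E'
from h import *
import pickle
b,i=snap('wrist','w10.png'); o,P,R=tool(); print(P,o['time']); pickle.dump((i,P,R),open('w10.pkl','wb'))
for n in ('pad_0','packed_0'):
  for d in robot.boxes_of('wrist',n): print(n,np.round(d['at'],4).tolist(),round(d['conf'],2),np.round(proj(i,d['at'])))
print(rel([.606,.271,.25]))
a,_=snap('scene','s10.png'); c=cv2.resize(a[160:340,90:270],(420,420)); cv2.imwrite('pics/v10.png',np.hstack([c,b[:,100:460]])[:,:,::-1])
E
```

```text
[ 0.56951309 -0.26998142  0.24768056] 25.3
pad_0 [0.5867, -0.2414, 0.0037] 0.51 [307. 174.]
pad_0 [0.5706, -0.2599, 0.0051] 0.26 [289. 165.]
packed_0 [0.5793, -0.3036, 0.0906] 0.95 [248. 202.]
packed_0 [0.6335, -0.2871, 0.0926] 0.9 [277. 250.]
packed_0 [0.6145, -0.306, 0.0902] 0.76 [254. 236.]
packed_0 [0.6005, -0.2732, 0.0936] 0.63 [284. 218.]
packed_0 [0.6194, -0.2482, 0.0857] 0.62 [312. 227.]
[ 7.76 53.6  -0.54]
```

View pics/v10.png

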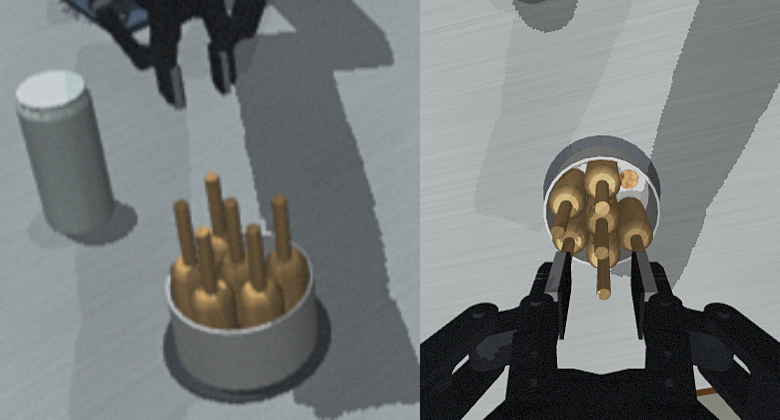

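The picture shows the ready pestle seated, its tip at (213,178) in the scene part and the others undisturbed. The remaining pad is at (628,178) in the wrist part. I'll go back for the weighed one.

Request:
carry_out:
  targets:
    - {"delta_pos": [0.5, 2.8, 0], "twist": 0, "grip": 4}
    - {"delta_pos": [0.6, 3.9, 0], "twist": 0, "grip": 4}
    - {"delta_pos": [0.6, 3.9, 0], "twist": 0, "grip": 4}
    - {"delta_pos": [0.6, 3.9, 0], "twist": 0, "grip": 4}
    - {"delta_pos": [0.6, 3.9, 0], "twist": 0, "grip": 4}
    - {"delta_pos": [0.6, 3.9, 0], "twist": 0, "grip": 4}
    - {"delta_pos": [0.6, 3.9, 0], "twist": 0, "grip": 4}
    - {"delta_pos": [0.6, 3.9, 0], "twist": 0, "grip": 4}
    - {"delta_pos": [0.6, 3.9, 0], "twist": 0, "grip": 4}
    - {"delta_pos": [0.6, 3.9, 0], "twist": 0, "grip": 4}
    - {"delta_pos": [0.6, 3.9, 0], "twist": 0, "grip": 4}
    - {"delta_pos": [0.6, 3.9, 0], "twist": 0, "grip": 4}
    - {"delta_pos": [0.5, 3.9, 0], "twist": 0, "grip": 4}
    - {"delta_pos": [0.4, 2.6, 0], "twist": 0, "grip": 4}
    - {"delta_pos": [0.06, 1.4, 0], "twist": 0, "grip": 4}
    - {"delta_pos": [0, 0, 0], "twist": 0, "grip": 4}
    - {"delta_pos": [0, 0, 0], "twist": 0, "grip": 4}

```text
time: 27.15
position: [0.6027, 0.271, 0.2435]
ee_rot: [-0.001, 0.106, 0.994, -0.001]
ft_force: [0.6, -0.4, 0.6]
grip_width: 0.0402
gripper_force: 0.0
```

```bash
python3 - <<'E'
from h import *
import pickle
b,i=snap('wrist','w11.png'); o,P,R=tool(); print(P,o['time'],rel([.606,.271,.1675]))
hsv=cv2.cvtColor(b,cv2.COLOR_RGB2HSV); m=cv2.inRange(hsv,(5,70,30),(25,255,255)); m=cv2.morphologyEx(m,cv2.MORPH_OPEN,np.ones((5,5)))
n,l,st,_=cv2.connectedComponentsWithStats(m); print(st[1:].tolist()); k=1+np.argmax(st[1:,4]); 
r=np.argwhere(l==k); bot=r[:,0].max(); w=r[r[:,0]>bot-14]; u=(w[:,1].min()+w[:,1].max())/2; wd=np.ptp(w[:,1]); v=bot-wd*.42
q=ray(i,u,v,.19); print('tip',u,v,wd,q,'rel',rel([q[0],q[1],.1675]))
i2,_,_=pickle.load(open('w10.pkl','rb')); print('padB',ray(i2,308,178,.005))
E
```

```text
[0.60292057 0.27049743 0.24410073] 27.2 [-0.3   0.13  7.66]
[[275, 0, 34, 13, 311], [262, 158, 42, 77, 2223], [498, 352, 62, 23, 901], [383, 379, 22, 16, 284], [154, 417, 9, 3, 27]]
tip 282.5 226.86 17 [0.59822812 0.27408005 0.19      ] rel [0.52 0.26 7.66]
padB [ 0.59121589 -0.24094238  0.005     ]
```

Request:
carry_out:
  targets:
    - {"delta_pos": [0.4, 0.2, 0], "twist": 0, "grip": 4}
    - {"delta_pos": [0, 0, 1.5], "twist": 0, "grip": 4}
    - {"delta_pos": [0, 0, 2.2], "twist": 0, "grip": 4}
    - {"delta_pos": [0, 0, 2.2], "twist": 0, "grip": 4}
    - {"delta_pos": [0, 0, 1.3], "twist": 0, "grip": 4}
    - {"delta_pos": [0, 0, 0.5], "twist": 0, "grip": 3}
    - {"delta_pos": [0, 0, 0], "twist": 0, "grip": 2.4}
    - {"delta_pos": [0, 0, 0], "twist": 0, "grip": 1.9}
    - {"delta_pos": [0, 0, 0], "twist": 0, "grip": 1.7}
    - {"delta_pos": [0, 0, 0], "twist": 0, "grip": 1.7}

```text
time: 28.2
position: [0.6005, 0.2745, 0.1697]
ee_rot: [0.001, 0.106, 0.994, 0.0]
ft_force: [-0.2, -0.2, 0.5]
grip_width: 0.0169
gripper_force: 0.0
```

```bash
python3 - <<'E'
from h import *
b,i=snap('wrist','w12.png'); o,P,R=tool(); print(P,o['time'],o['gripper_force'])
hsv=cv2.cvtColor(b,cv2.COLOR_RGB2HSV); m=cv2.inRange(hsv,(5,70,30),(25,255,255)); m[:,:200]=0;m[:,360:]=0; m=cv2.morphologyEx(m,cv2.MORPH_OPEN,np.ones((5,5)))
n,l,st,_=cv2.connectedComponentsWithStats(m); k=1+np.argmax(st[1:,4]); print(st[k]); r=np.argwhere(l==k)
for v in (260,280,300,310): w=r[r[:,0]==v][:,1]; print(v,w.min() if len(w) else 0,w.max() if len(w) else 0)
G=P-.005*R[:,2]; print('expected tip px',proj(i,G+[0,0,.0177]), 'jaw rows', [np.flatnonzero(cv2.cvtColor(b,cv2.COLOR_RGB2GRAY)[v,200:360]>60)[[0,-1]].tolist() for v in (300,320)])
E
```

```text
[0.60036665 0.27449692 0.16942127] 28.25 0.0
[ 249  177   57  139 5133]
260 266 287
280 263 288
300 262 289
310 264 287
expected tip px (np.float64(278.0887563547652), np.float64(312.4866923757585)) jaw rows [[0, 159], [61, 100]]
```

Request:
carry_out:
  targets:
    - {"delta_pos": [0.3, -0.15, 0], "twist": 0, "grip": 1.7}
    - {"delta_pos": [0, 0, 0], "twist": 0, "grip": 1.4}
    - {"delta_pos": [0, 0, 0], "twist": 0, "grip": 0.8}
    - {"delta_pos": [0, 0, 0], "twist": 0, "grip": 0.8}
    - {"delta_pos": [0, 0, 0], "twist": 0, "grip": 0.8}
    - {"delta_pos": [0, 0, 0], "twist": 0, "grip": 0.8}
    - {"delta_pos": [0, 0, -1.5], "twist": 0, "grip": 0.8}
    - {"delta_pos": [0, 0, -2.5], "twist": 0, "grip": 0.8}
    - {"delta_pos": [0, 0, -2.5], "twist": 0, "grip": 0.8}
    - {"delta_pos": [-0.3, -1.5, -0.8], "twist": 0, "grip": 0.8}
    - {"delta_pos": [-0.6, -3.0, 0], "twist": 0, "grip": 0.8}
    - {"delta_pos": [-0.8, -3.8, 0], "twist": 0, "grip": 0.8}
    - {"delta_pos": [-0.8, -3.8, 0], "twist": 0, "grip": 0.8}
    - {"delta_pos": [-0.8, -3.8, 0], "twist": 0, "grip": 0.8}
    - {"delta_pos": [-0.8, -3.8, 0], "twist": 0, "grip": 0.8}
    - {"delta_pos": [-0.8, -3.8, 0], "twist": 0, "grip": 0.8}
    - {"delta_pos": [-0.8, -3.8, 0], "twist": 0, "grip": 0.8}

```text
time: 29.95
position: [0.5935, -0.008, 0.24]
ee_rot: [-0.001, 0.107, 0.994, -0.0]
ft_force: [-0.7, -0.2, -0.7]
grip_width: 0.0107
gripper_force: 39.0
```

Request:
carry_out:
  targets:
    - {"delta_pos": [-0.8, -3.8, 0], "twist": 0, "grip": 0.8}
    - {"delta_pos": [-0.8, -3.8, 0], "twist": 0, "grip": 0.8}
    - {"delta_pos": [-0.8, -3.8, 0], "twist": 0, "grip": 0.8}
    - {"delta_pos": [-0.8, -3.8, 0], "twist": 0, "grip": 0.8}
    - {"delta_pos": [-0.7, -3.6, 0], "twist": 0, "grip": 0.8}
    - {"delta_pos": [-0.4, -2.4, 0], "twist": 0, "grip": 0.8}
    - {"delta_pos": [0, 0, 0], "twist": 0, "grip": 0.8}
    - {"delta_pos": [0, 0, 0], "twist": 0, "grip": 0.8}

```text
time: 30.75
position: [0.5906, -0.2226, 0.24]
ee_rot: [-0.001, 0.107, 0.994, 0.001]
ft_force: [0.1, 0.7, -0.5]
grip_width: 0.0109
gripper_force: 39.1
```

```bash
python3 - <<'E'
from h import *
b,i=snap('wrist','w13.png'); o,P,R=tool(); print(P,o['time'],rel([.5919,-.2406,.1334]))
G=P-.005*R[:,2]; print('exp: tip',proj(i,G+[0,0,.0155]),'neck',proj(i,G-[0,0,.046]),'foot',proj(i,G-[0,0,.1345]))
a,_=snap('scene','s13.png'); c=cv2.resize(a[160:340,90:270],(420,420)); cv2.imwrite('pics/v13.png',np.hstack([c,b[:,100:460]])[:,:,::-1])
E
python3 ang.py|head -2
```

```text
[ 0.59091165 -0.22172955  0.24036384] 30.8 [-0.52 -1.83 10.69]
exp: tip (np.float64(280.5943090165261), np.float64(310.3928925345409)) neck (np.float64(280.46274781369965), np.float64(243.55045987753041)) foot (np.float64(280.3728583971118), np.float64(197.88025357231217))
bbox x y w h area [200, 153, 110, 173, 10769] t 30.9 F 39.05993342399597 w 0.010619150800030817 z 0.241021556301573
[(160, 37), (180, 44), (200, 99), (220, 107), (240, 110), (260, 50), (280, 38), (300, 26), (320, 23)]
```

View pics/v13.png

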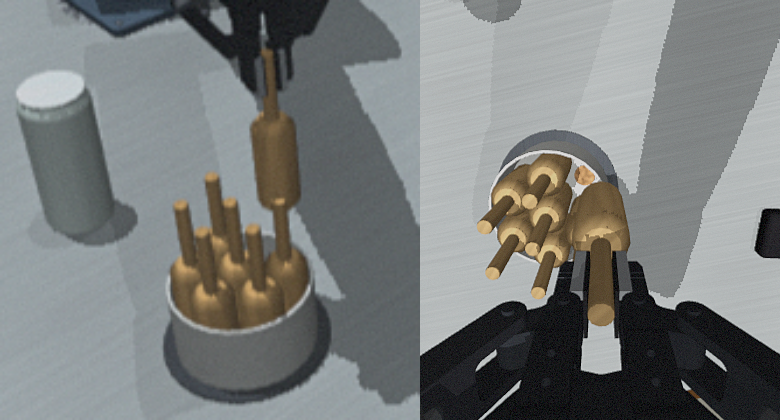

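The picture shows the pestle upright, with its tip at (600,315) in the wrist part. It is about 2 cm short of its place, and the pad shows at (586,175). I'll finish the shift and lower in stages.

Request:
carry_out:
  targets:
    - {"delta_pos": [-0.2, -0.8, 0], "twist": 0, "grip": 0.8}
    - {"delta_pos": [-0.25, -1.0, 0], "twist": 0, "grip": 0.8}
    - {"delta_pos": [0, 0, 0.8], "twist": 0, "grip": 0.8}
    - {"delta_pos": [0, 0, 0.8], "twist": 0, "grip": 0.8}
    - {"delta_pos": [0, 0, 0.6], "twist": 0, "grip": 0.8}
    - {"delta_pos": [0, 0, 0.6], "twist": 0, "grip": 0.8}
    - {"delta_pos": [0, 0, 0.6], "twist": 0, "grip": 0.8}
    - {"delta_pos": [0, 0, 0.4], "twist": 0, "grip": 0.8}
    - {"delta_pos": [0, 0, 0], "twist": 0, "grip": 0.8}

```text
time: 31.8
position: [0.5919, -0.24, 0.2023]
ee_rot: [-0.001, 0.106, 0.994, 0.0]
ft_force: [-0.1, 0.3, -0.1]
grip_width: 0.0109
gripper_force: 39.1
```

```bash
python3 - <<'E'
from h import *
print(rel([.5919,-.2406,.1334]))
E
```

```text
[-0.03 -0.06  6.89]
```

Free so far, with the foot about level with the rim. Continuing.

Request:
carry_out:
  targets:
    - {"delta_pos": [0, 0, 0.5], "twist": 0, "grip": 0.8}
    - {"delta_pos": [0, 0, 0.5], "twist": 0, "grip": 0.8}
    - {"delta_pos": [0, 0, 0.5], "twist": 0, "grip": 0.8}
    - {"delta_pos": [0, 0, 0.5], "twist": 0, "grip": 0.8}
    - {"delta_pos": [0, 0, 0], "twist": 0, "grip": 0.8}

```text
time: 32.3
position: [0.592, -0.2404, 0.1822]
ee_rot: [-0.001, 0.107, 0.994, -0.0]
ft_force: [0.5, -1.2, -1.3]
grip_width: 0.0108
gripper_force: 39.0
```

Request:
carry_out:
  targets:
    - {"delta_pos": [0, 0, 0.6], "twist": 0, "grip": 0.8}
    - {"delta_pos": [0, 0, 0.6], "twist": 0, "grip": 0.8}
    - {"delta_pos": [0, 0, 0.6], "twist": 0, "grip": 0.8}
    - {"delta_pos": [0, 0, 0], "twist": 0, "grip": 0.8}

```text
time: 32.7
position: [0.5919, -0.2404, 0.1639]
ee_rot: [-0.001, 0.107, 0.994, -0.0]
ft_force: [0.4, -1.9, -1.7]
grip_width: 0.0107
gripper_force: 39.0
```

Request:
carry_out:
  targets:
    - {"delta_pos": [0, 0, 0.6], "twist": 0, "grip": 0.8}
    - {"delta_pos": [0, 0, 0.6], "twist": 0, "grip": 0.8}
    - {"delta_pos": [0, 0, 0.6], "twist": 0, "grip": 0.8}
    - {"delta_pos": [0, 0, 0.6], "twist": 0, "grip": 0.8}
    - {"delta_pos": [0, 0, 0.3], "twist": 0, "grip": 0.8}
    - {"delta_pos": [0, 0, 0], "twist": 0, "grip": 0.8}

```text
time: 33.3
position: [0.592, -0.2404, 0.1375]
ee_rot: [-0.0, 0.107, 0.994, -0.0]
ft_force: [0.5, -1.5, -1.5]
grip_width: 0.011
gripper_force: 39.0
```

Request:
carry_out:
  targets:
    - {"delta_pos": [0, 0, 0.2], "twist": 0, "grip": 0.8}
    - {"delta_pos": [0, 0, 0.2], "twist": 0, "grip": 0.8}
    - {"delta_pos": [0, 0, 0.1], "twist": 0, "grip": 1.15}
    - {"delta_pos": [0, 0, 0], "twist": 0, "grip": 1.18}
    - {"delta_pos": [0, 0, 0.2], "twist": 0, "grip": 1.18}
    - {"delta_pos": [0, 0, 0], "twist": 0, "grip": 1.18}

```text
time: 33.9
position: [0.5926, -0.2404, 0.1322]
ee_rot: [0.001, 0.106, 0.994, -0.0]
ft_force: [-0.7, -1.0, 3.7]
grip_width: 0.0119
gripper_force: 4.4
```

Seated on the floor (Fz 3.7 N at the expected height). I'll release and retreat, up and back toward the robot so the final check has a clear view.

Request:
carry_out:
  targets:
    - {"delta_pos": [0, 0, 0], "twist": 0, "grip": 1.3}
    - {"delta_pos": [0, 0, 0], "twist": 0, "grip": 1.5}
    - {"delta_pos": [0, 0, 0], "twist": 0, "grip": 1.8}
    - {"delta_pos": [0, 0, 0], "twist": 0, "grip": 2.2}
    - {"delta_pos": [0, 0, 0], "twist": 0, "grip": 2.4}
    - {"delta_pos": [0, 0, -1.0], "twist": 0, "grip": 2.4}
    - {"delta_pos": [0, 0, -2.0], "twist": 0, "grip": 2.4}
    - {"delta_pos": [0, 0, -3.5], "twist": 0, "grip": 2.4}
    - {"delta_pos": [0, 0, -3.5], "twist": 0, "grip": 2.4}
    - {"delta_pos": [0, 2, -1.5], "twist": 0, "grip": 2.4}
    - {"delta_pos": [0, 3, 0], "twist": 0, "grip": 3}
    - {"delta_pos": [0, 3, 0], "twist": 0, "grip": 3}
    - {"delta_pos": [0, 3, 0], "twist": 0, "grip": 3}
    - {"delta_pos": [0, 0, 0], "twist": 0, "grip": 3}
    - {"delta_pos": [0, 0, 0], "twist": 0, "grip": 3}

```text
time: 35.4
position: [0.6158, -0.1323, 0.2472]
ee_rot: [0.0, 0.106, 0.994, -0.0]
ft_force: [0.4, -0.4, -0.2]
grip_width: 0.0303
gripper_force: 0.0
```

```bash
python3 - <<'E'
from h import *
a,_=snap('scene','s14.png'); b,_=snap('top','t14.png')
c=cv2.resize(a[160:340,90:270],(420,420)); d=cv2.resize(b[100:320,340:520],(344,420)); cv2.imwrite('pics/v14.png',np.hstack([c,d])[:,:,::-1])
for n in ('can','tape_measure','handset'): print(n,[(np.round(q['at'],3).tolist(),round(q['conf'],2)) for q in robot.boxes_of('top',n)])
print(tool()[0]['time'])
E
```

```text
can []
tape_measure [([0.415, 0.322, 0.058], 0.56)]
handset [([0.72, 0.01, 0.023], 0.66)]
35.65
```

View pics/v14.png

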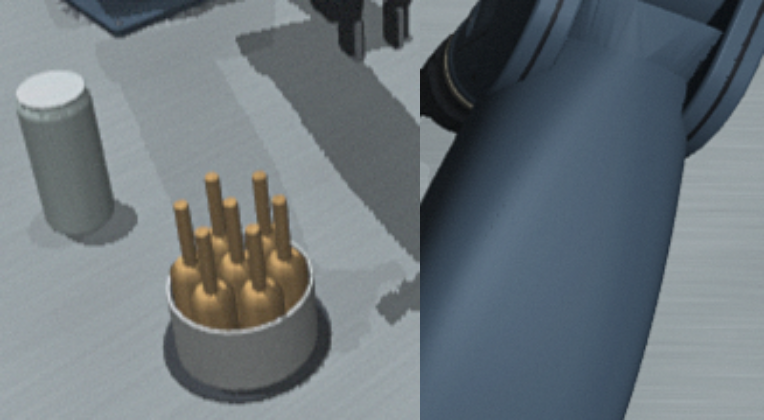

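The scene part shows all seven handles upright in a tight cluster, with the new tips at (213,177) and (261,176). The can is untouched at (55,90) and the gripper is clear. I'm handing the job in.

```bash
python3 -c "
from cell import robot
print(robot.finish_job())"
```

```text
the job is handed in; nothing more can be done
None
```

Both loose pestles are packed: the unweighed one stood free on the scale pan for over a second first, all seven now stand upright in the canister, the can, tape measure and handset are where they were, and the job was handed in at about 36 s; no verdict came back.

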